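Dip a probe through the guide into the beaker

ROBOT

A 7-joint arm with a two-finger parallel gripper is mounted at the origin on a cart in front of the work surface, level with it; the furniture and walls round the work are solid. World frame = base frame: x ahead of the robot, y to its left, z up, the work surface at z = 0. Lengths are in m, angles in degrees, forces in N, time in s.
With the tool pointing down it reaches from about 0.4 to 0.85 m from the base axis. Payload 10.4 kg.
Tool frame: the origin (TCP) lies between the finger pads; the fingertips stand 17 mm ahead of it and the grasp point (between the pads) lies 2 mm behind it; z points along the fingers, y is the direction in which the jaws open and shut (so a half turn about z gives the same grasp; the last joint's range is limited). The gripper opens to 85 mm and grips with 20 to 120 N. Pads are 22 mm wide; open, the fingers measure 114 mm over their backs; the gripper's body (76 mm by 85 mm) begins 54 mm behind the grasp point. The pads swing forward as they close: fully open they stand 13 mm farther back than shut.
Start: joints at [-71.138, 19.034, -3.707, 83.658, 1.238, 77.344, -5.071], TCP at [0.215, 0.587, 0.248] pointing down, gripper open.
Joint ranges: [-148.97, 148.97], [-28.65, 121.19], [-84.17, 76.75], [9.2, 138.47], [-72.65, 252.65], [3.7, 117.97], [-149.18, 149.18]. Speed limits (degrees/s): [127.2, 127.2, 159.86, 159.86, 180, 180, 180].

INTERFACE

Orientations are given as a 3x3 rotation matrix whose columns are the frame's x, y, z axes.
In Python, from cell import robot gives the robot as it stands.
- The arm moves only by the shell command python3 -m handwheel 'ROWS' [FORCE]. ROWS is JSON, a list of rows, each a list of 7 numbers: the turn, a rotation vector about the tool's x, y, z in units of 8 degrees (1.0 is 8 degrees), then the shift along the tool's x, y, z in cm, then the opening in per cent of the stroke, from 0 (shut) to 100 (fully open). A call has 1 to 8 rows; each row is the pose to reach, as a shift and turn from the pose commanded when the call began, along the tool's axes at that moment; what a row does not reach only later rows make up. A row lasts 1/8 s, in which the tool goes at most 62.5 mm and 10.7 degrees, less where a joint would pass 70% of its speed; a pose out of reach is approached as far as the arm can. A call with a gripper value outside its range is refused whole. The fingers move at their own pace and stop on an object; FORCE is the grip in N (left out, the last holds). Time passes only in rows, so rows that repeat a pose let the fingers close. It gives the time, the measured TCP pose, the force and the opening at its end, in the units of the state.
- robot.state(): the state, without advancing time (a new reading comes with each control period).
- robot.read_camera(name): name is "side" or "top" or "wrist"; returns a dict with "color" (420x560x3 uint8, red, green, blue), "depth" (420x560 float32, m along the optical axis (not along the pixel's ray), 0 where there is no reading), "mtx" (3x3 intrinsics, pixels), "rvec" (rotation vector, rad) and "tvec" (3), from world to camera coordinates, as OpenCV has them. Camera axes: x right, y down, z forward; pixel columns grow to the right and rows downward; lengths in m; the calibration is good to about 2 mm. The wrist camera is an equidistant fisheye: a pixel r from the principal point sees the ray r / f radians off the axis. A picture is of the moment at which its call begins.
- robot.finish_job(): hands the job in, once; it reports no verdict.
The state is a dict: "time": time; "joint_positions": joint angles; "qvel": joint speeds; "tau": joint torques, N m; "tool_pos": TCP position; "orientation": TCP orientation; "force": force on the tool from outside, world axes, zero at the start; "moment": the same for the moment, N m; "width": opening from 0.0 (shut) to 1.0 (fully open).
Only numpy, scipy, OpenCV 4.12 (cv2) and the standard library are available. Lean on these libraries where they do the work, as an engineer would, in place of code of your own. Each camera call takes 0.05 s, during which the arm holds its last target. There are 200 camera calls.

TASK

First slide the carriage by its knob, keeping your fingers off the glass, until the beaker on it is centred under the hole of the guide, and leave it there. Then lift the probe (the rod with the tall cylindrical handle) out of its rack and lower it upright through the middle of the guide hole, never touching the guide, the beaker or the carriage with it. Finish while still holding the probe steady and centred in the hole, with its tip in the lower half of the beaker but clear of the bottom, and leave the other things where they stand.

Things in the scene. Friction and masses are not known exactly. Their poses are not given: they have to be found in the camera images.
- station: Fixed aluminium slide-way on the bench, 100 x 330 mm, 18 mm high over its two steel rails. Origin: underside centre. The rails and the carriage's travel run along its y axis; its -x side faces the robot.
- carriage (a joint): Position of the carriage along the station's +y axis, m; 0 is mid-travel, range -0.11 to 0.11. It slides stiffly (about 2 N) and stays where it is left. It starts on the -y side of the guide.
- knob_top (a point): Top centre of the carriage's knob: a plain vertical steel pin of 16 mm diameter, 34 mm tall (its foot, a 24 mm disc 3 mm thick, sits on the carriage 30 mm above the bench; top 64 mm above the bench). It stands on a tab 110 mm to the -x side of the beaker's axis. Fixed to the carriage.
- beaker: Clear glass beaker 44 mm across, 58 mm tall, fixed in the middle of the carriage and moving with it. Origin: centre of its underside, 30 mm above the bench; z up. Inner floor 3 mm above the origin, rim at 58 mm (88 mm above the bench); inner radius about 19 mm.
- guide: Fixed guide stand: a steel post of 14 mm diameter, 142 mm tall, on a foot on the far (+x) side of the slide-way, 90 mm from the hole, carries an aluminium arm whose 48 x 48 mm end plate reaches over the slide-way. Origin: on the bench straight below the hole; axes parallel to the station's. The hole lies on the line along which the beaker's axis travels, but its place along it varies.
- guide_hole (a point): Centre of the mouth of the guide's vertical through hole, at the top of the end plate, 118 mm above the bench. Hole diameter 24 mm, plate 12 mm thick (underside 106 mm above the bench, 18 mm above the beaker's rim).
- rack: Fixed white rack, 80 x 150 mm base, 125 mm high. Origin: underside centre. Two 12 mm holes through its 10 mm top plate (46 x 150 mm), at y = +40 and -40 mm of its frame, x = 0; open underneath down to the 8 mm base. The probe hangs in one, the stirring rod in the other; which is in which varies.
- probe: Loose probe, about 60 g, 177 mm long, hanging upright in the rack by its collar. Origin: centre of the rod's lower end (the tip); z up along the rod to the handle. Steel rod 8 mm diameter from 0 to 115 mm, collar 24 mm diameter from 115 to 121 mm, black cylindrical handle 20 mm diameter from 121 to 171 mm, small 12 mm cap on top to 177 mm.
- probe_tip (a point): Lower end of the probe's rod, on its axis.
- probe_collar (a point): Point on the probe's axis at the underside of its collar, 115 mm above the tip.
- stirrer: Bystander: steel stirring rod, 8 mm diameter, 105 mm long, with a flat round head 28 mm across and 10 mm thick, hanging in the other hole of the rack. Origin: its lower end; its head's top is 135 mm above the bench.
- spare_bottle: Bystander: small brown bottle with black cap, 49 mm across, 96 mm tall, standing on the bench. Origin: underside centre.
- spare_beaker: Bystander: larger empty glass beaker, 54 mm across, 72 mm tall, standing on the bench. Origin: underside centre.

How it is judged:
By the outcome, as a careful person would: the job done as asked, in the order asked, and still so for the second after the job is handed in, while the arm keeps its last pose, push and grip.
It also fails if it takes over 64 s, if anything falls off the work surface, if the arm or the gripper's body presses on something with over 40 N, if the wrist force passes 120 N, or if a joint passes its speed limit or range.

## Working session

There is one attempt and no reset: what is moved stays moved. The work goes in short steps, Python scripts to look and compute and a shell command to move; the robot and the scene stay as the last step left them, time stands still between calls to the robot, and variables do not carry over. Pictures are saved under pics/ and viewed, about 8 in all and at most 12, crops included, and the job is handed in when it is done.

```bash
mkdir -p pics
cat > h.py <<'E'
import numpy as np, cv2
from cell import robot
def ray(c,u,v):
    K=c["mtx"];R,_=cv2.Rodrigues(np.array(c["rvec"],float));t=np.array(c["tvec"],float).ravel()
    d=np.linalg.inv(K)@np.array([u,v,1.0]);return -R.T@t,R.T@d
def onplane(c,u,v,z):
    o,d=ray(c,u,v);return o+d*(z-o[2])/d[2]
def cloud(c):
    K=c["mtx"];R,_=cv2.Rodrigues(np.array(c["rvec"],float));t=np.array(c["tvec"],float).ravel()
    D=c["depth"];v,u=np.mgrid[:D.shape[0],:D.shape[1]]
    P=np.stack([(u-K[0,2])/K[0,0]*D,(v-K[1,2])/K[1,1]*D,D],-1)
    return (P-t)@R
def proj(c,p):
    q,_=cv2.projectPoints(np.array([p],float),np.array(c["rvec"],float),np.array(c["tvec"],float),c["mtx"],None);return q.ravel()
def save(c,n,box=None,s=1):
    im=c["color"][:,:,::-1]
    if box: im=im[box[1]:box[3],box[0]:box[2]]
    cv2.imwrite("pics/"+n,cv2.resize(im,None,fx=s,fy=s,interpolation=cv2.INTER_CUBIC))
E
python3 - <<'E'
from h import *
import pickle
for n in("top","side"):
    c=robot.read_camera(n);save(c,n+"0.png",s=1.4);pickle.dump(c,open(n+"0.pkl","wb"))
    o,d=ray(c,280,210);print(n,o,d,c["mtx"].ravel())
s=robot.state();print(s)
E
```

```text
top [0.48967832 0.11469959 0.9274641 ] [ 0.11697289  0.00503981 -0.99318511] [405.23355982   0.         276.973999     0.         405.23355982
 213.36495713   0.           0.           1.        ]
side [1.0521048  0.50351471 0.80170908] [-0.50205169 -0.42526262 -0.75315913] [411.39688689   0.         284.89975478   0.         411.39688689
 211.36521027   0.           0.           1.        ]
{'time': 0.1, 'joint_positions': array([-71.13862995,  19.06741107,  -3.70515507,  83.70159633,
         1.23802487,  77.34236332,  -5.07263295]), 'qvel': array([ 0.04502243, -0.11930764, -0.04851184, -0.05239161, -0.00534393,
        0.00245476,  0.02677296]), 'tau': array([ 1.42278113e-03, -6.26743054e+01,  4.91632638e-02, -3.92430818e+01,
        1.63711159e-02,  6.88108106e-03, -4.35610264e-05]), 'tool_pos': array([0.21527838, 0.58642207, 0.24760231]), 'orientation': array([[-9.38741210e-01,  3.44622710e-01, -3.59429510e-04],
       [ 3.44622889e-01,  9.38740451e-01, -1.19558260e-03],
       [-7.46138940e-05, -1.24621029e-03, -9.99999221e-01]]), 'force': array([-0.0150181 , -0.0880178 ,  0.68799811]), 'moment': array([0.0094015 , 0.00069038, 0.01814471]), 'width': 0.9990892012820888}
```

View pics/top0.png

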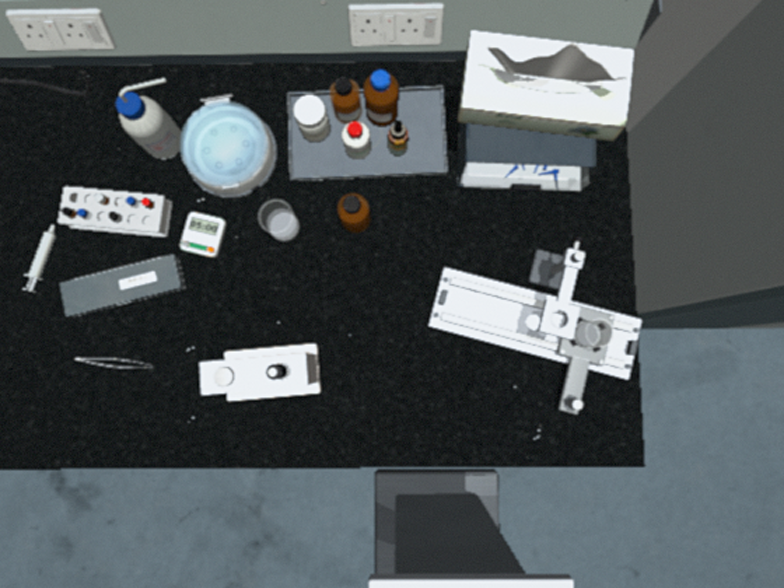

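View pics/side0.png

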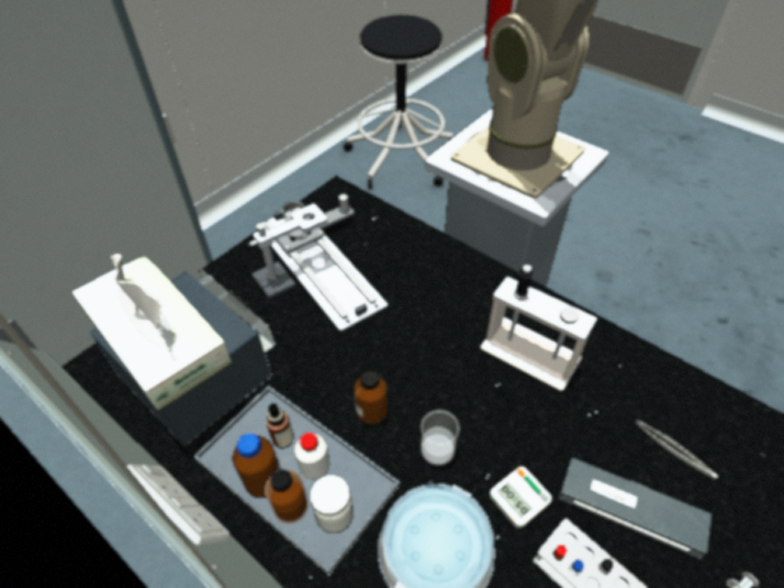

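Top view (784×588, 1.4×): guide plate at about (560,320), post (575,258), beaker (593,335), knob (573,404), and the probe's black handle (277,371) with the stirrer at (224,376). The spare beaker is near (280,218) and the spare bottle at (353,210). The side view agrees.

Run:
```python
from h import *
import pickle
T=pickle.load(open("top0.pkl","rb"));S=pickle.load(open("side0.pkl","rb"))
P=cloud(T)
def reg(x0,y0,x1,y1): 
    m=np.zeros(P.shape[:2],bool);m[int(y0/1.4):int(y1/1.4),int(x0/1.4):int(x1/1.4)]=1;return m
def st(n,m):
    q=P[m];print(n,len(q),q.mean(0) if len(q) else 0,q.min(0),q.max(0));
    r=cv2.minAreaRect((q[:,:2]*1000).astype(np.float32));print("   rect",r)
st("arm",reg(530,230,600,350)&(P[...,2]>.110)&(P[...,2]<.125))
st("post",reg(530,230,600,350)&(P[...,2]>.135))
st("knob",reg(550,380,600,425)&(P[...,2]>.055)&(P[...,2]<.075))
st("probecap",reg(190,330,330,410)&(P[...,2]>.165))
st("racktop",reg(190,330,330,410)&(P[...,2]>.118)&(P[...,2]<.1285))
st("stir",reg(190,330,260,410)&(P[...,2]>.130)&(P[...,2]<.14))
st("station",reg(420,260,650,385)&(P[...,2]>.01)&(P[...,2]<.022))
a=T["color"][160:305,300:470];b=T["color"][235:295,135:240]
save(T,"t1.png",(300,160,470,305),4.5)
save(S,"s1.png",(170,130,290,240),6)
```

```text
arm 925 [ 0.57804084 -0.12531897  0.11783686] [ 0.51881517 -0.15735847  0.1101334 ] [ 0.66706299 -0.08890517  0.12447593]
   rect ((595.77490234375, -131.41590881347656), (48.77078628540039, 148.04710388183594), 74.44419860839844)
post 69 [ 0.58568838 -0.05586751  0.40284432] [ 0.48967832 -0.1480695   0.1350548 ] [0.64154409 0.11469959 0.9274641 ]
   rect ((560.7060546875, -17.72320556640625), (13.037726402282715, 300.2548522949219), 30.694164276123047)
knob 54 [ 0.42352054 -0.15391746  0.0628681 ] [ 0.41638407 -0.16187369  0.05515253] [ 0.43080836 -0.1477512   0.06826606]
   rect ((423.59661865234375, -154.81283569335938), (14.1176176071167, 14.421883583068848), 89.89478302001953)
probecap 129 [0.4794477  0.24491468 0.32013886] [0.46645651 0.11469959 0.16574248] [0.48967832 0.28442593 0.9274641 ]
   rect ((477.9845275878906, 199.50856018066406), (20.177709579467773, 170.0296630859375), 1.082947015762329)
racktop 1459 [0.47345524 0.31504611 0.12476823] [0.44572578 0.23987642 0.118312  ] [0.50176131 0.39327323 0.12836955]
   rect ((473.4332275390625, 316.40985107421875), (45.839134216308594, 150.62835693359375), 4.767266273498535)
stir 162 [0.47037394 0.35513033 0.13436234] [0.45766198 0.34240509 0.13011333] [0.48297464 0.36969408 0.13945954]
   rect ((470.406982421875, 356.0677490234375), (27.28736114501953, 25.251014709472656), 88.83600616455078)
station 1725 [ 0.56972969 -0.09000397  0.0152034 ] [ 0.46197046 -0.27635003  0.01000129] [0.65309018 0.05406146 0.0218186 ]
   rect ((574.80419921875, -119.28543090820312), (330.3095703125, 170.79942321777344), 70.24467468261719)
```

View pics/t1.png

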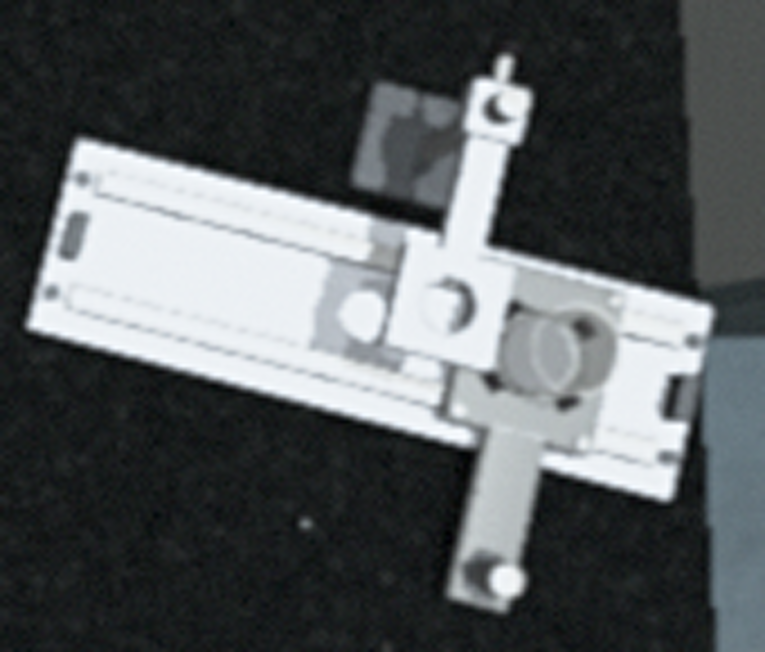

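Run:
```python
from h import *
import pickle
T=pickle.load(open("top0.pkl","rb"));S=pickle.load(open("side0.pkl","rb"))
f=lambda x,y:(300+(x+.5)/4.5-.5,160+(y+.5)/4.5-.5)
hole=onplane(T,*f(447,305),.118);knob=onplane(T,*f(507,580),.064)
pc=[onplane(T,*f(*p),.118) for p in((405,232),(514,264),(497,372),(388,341))]
plate=np.mean(pc,0)
# station edges, top rim
e=[onplane(T,*f(*p),.016) for p in((80,140),(713,305),(672,498),(27,330))]
ang=[np.degrees(np.arctan2(*(a-b)[1::-1][[1,0]] if 0 else ((a-b)[1],(a-b)[0]))) for a,b in((e[0],e[1]),(e[3],e[2]))]
print("hole",hole,"plate",plate,"knob",knob,"station yaxis ang",ang)
print([np.linalg.norm(a-b) for a,b in((e[0],e[1]),(e[3],e[2]),(e[0],e[3]))])
th=np.radians(np.mean(ang));yv=np.array([np.cos(th),np.sin(th)]);xv=np.array([yv[1],-yv[0]])
d=hole[:2]-knob[:2];print("axes",xv,yv,"along y to go",d@yv,"x sep (expect .110)",d@xv)
# probe cap, handle in top: black mask
G=T["color"].max(2);P=cloud(T)
sub=(slice(240,290),slice(160,225))
m=((G<70)&(P[...,2]>.14)&(P[...,2]<.19)).astype(np.uint8);m2=np.zeros_like(m);m2[sub]=m[sub];v,u=np.nonzero(m2);print("dark",u.mean(),v.mean(),len(u),P[m2>0].mean(0))
save(T,"t2.png",(135,235,240,295),7)
for n,p in(("hole",hole),("knob",knob)): print(n,"in side crop", (proj(S,p)-[170,130])*6)
```

```text
hole [ 0.54806622 -0.11807953  0.118     ] plate [ 0.54935884 -0.1198766   0.118     ] knob [ 0.42366379 -0.15631668  0.064     ] station yaxis ang [np.float64(74.64110491484898), np.float64(74.90604771919202)]
[np.float64(0.3249222866797936), np.float64(0.3274420142087424), np.float64(0.09989900043615803)]
axes [ 0.96489548 -0.2626342 ] [0.2626342  0.96489548] along y to go 0.06956718843586038 x sep (expect .110) 0.10999295825405322
dark 200.19565217391303 264.60869565217394 46 [0.47787232 0.26841687 0.16638009]
hole in side crop [298.86299722 144.14316103]
knob in side crop [444.69320349  60.3142614 ]
```

View pics/s1.png

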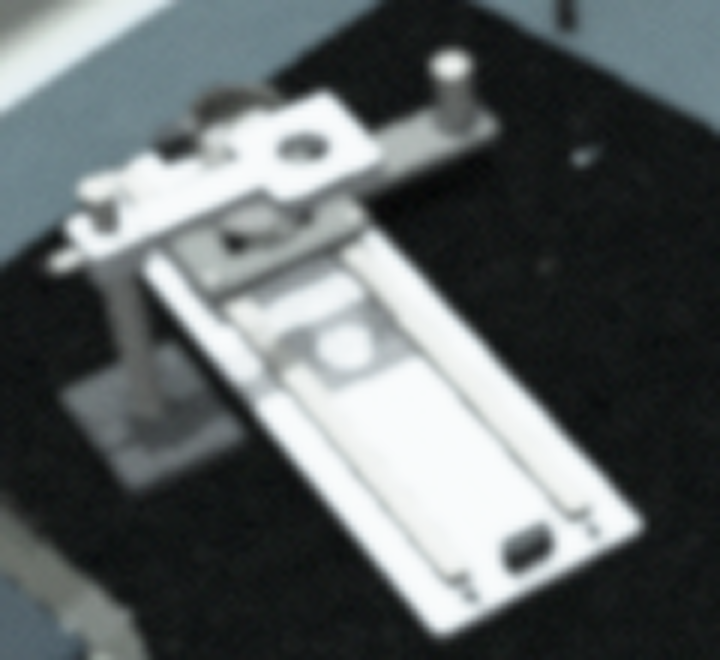

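View pics/t2.png

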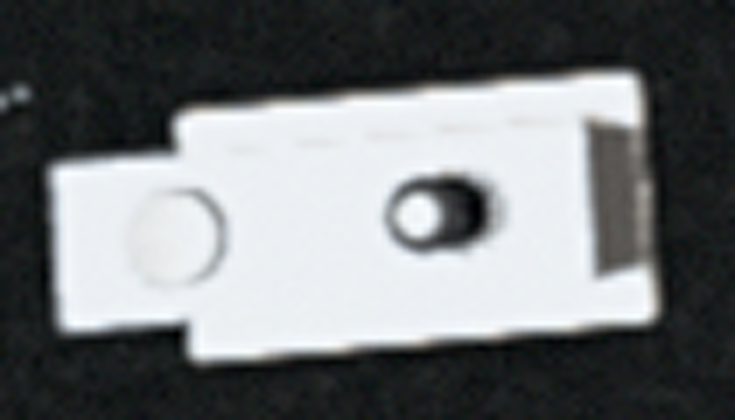

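```bash
cat >> h.py <<'E'
from scipy.spatial.transform import Rotation as Ro
def to(pts,yaw=74.77):
    """yaw: world angle of tool y; tool z down"""
    s=robot.state();R=np.array(s["orientation"]);a=np.radians(yaw)
    y=np.array([np.cos(a),np.sin(a),0]);z=np.array([0,0,-1.]);Rt=np.c_[np.cross(y,z),y,z]
    print("t",s["time"],"pos",s["tool_pos"].round(4),"w",round(s["width"],3),"F",s["force"].round(1))
    print("turn",(np.degrees(Ro.from_matrix(R.T@Rt).as_rotvec())/8).round(3))
    for p in pts: print("shift cm",(R.T@(np.array(p)-s["tool_pos"])*100).round(2))
E
python3 - <<'E'
from h import *
to([(.46,.3,.28),(.4237,-.1563,.20),(.4237,-.1563,.1)])
E
```

```text
t 0.1 pos [0.2153 0.5864 0.2476] w 0.999 F [-0.  -0.1  0.7]
turn [-0.009  0.    -0.616]
shift cm [-32.84 -18.46  -3.21]
shift cm [-45.16 -62.53   4.84]
shift cm [-45.16 -62.52  14.84]
```

```bash
python3 -m handwheel '[[0,0,0,-4,-2.2,-0.5,100],[0,0,-0.2,-9.5,-5.3,-1.5,100],[0,0,-0.4,-15,-8.4,-2.5,100],[0,0,-0.6,-20,-11.2,-3,100],[0,0,-0.616,-25,-14,-3.2,100],[0,0,-0.616,-30,-16.8,-3.2,100],[0,0,-0.616,-32.8,-18.5,-3.2,100],[0,0,-0.616,-32.8,-18.5,-3.2,100]]'
python3 - <<'E'
from h import *
to([(.4237,-.1563,.20),(.4237,-.1563,.1)])
E
```

```text
time: 1.1
tool_pos: [0.4612, 0.2972, 0.2801]
orientation: [[-0.964, 0.268, 0.0], [0.268, 0.964, -0.001], [-0.0, -0.001, -1.0]]
force: [-0.4, 0.4, 0.4]
width: 0.998
t 1.1 pos [0.4612 0.2972 0.2801] w 0.998 F [-0.4  0.4  0.4]
turn [-0.006  0.002 -0.037]
shift cm [ -8.52 -44.69   8.05]
shift cm [ -8.52 -44.69  18.05]
```

```bash
python3 -m handwheel '[[0,0,-0.03,-0.8,-4,0,100],[0,0,-0.03,-2,-10,0,100],[0,0,-0.03,-3.2,-16,2,100],[0,0,-0.03,-4.4,-22,4,100],[0,0,-0.03,-5.6,-28,6,100],[0,0,-0.03,-6.8,-34,8,100],[0,0,-0.03,-8,-40,8,60],[0,0,-0.03,-8.5,-44.7,8,60]]'
python3 -m handwheel '[[0,0,0,0,0,0,60],[0,0,0,0,0,0,60]]'
python3 - <<'E'
from h import *
to([(.4237,-.1563,.1),(.4237,-.1563,.06)])
c=robot.read_camera("top");save(c,"t3.png",(300,160,470,305),4.5)
w=robot.read_camera("wrist");save(w,"w3.png",s=1.3);print(w["mtx"],proj(c,(.4237,-.1563,.064)))
E
```

```text
time: 2.1
tool_pos: [0.4237, -0.1547, 0.2001]
orientation: [[-0.966, 0.258, -0.0], [0.258, 0.966, 0.0], [0.0, 0.0, -1.0]]
force: [1.9, 0.2, -0.7]
width: 0.612
time: 2.35
tool_pos: [0.4244, -0.1522, 0.2002]
orientation: [[-0.966, 0.257, -0.0], [0.257, 0.966, 0.001], [0.0, 0.0, -1.0]]
force: [0.2, 0.4, 0.6]
width: 0.599
t 2.35 pos [ 0.4244 -0.1522  0.2002] w 0.599 F [0.2 0.4 0.6]
turn [ 0.003 -0.002  0.04 ]
shift cm [-0.04 -0.42 10.02]
shift cm [-0.04 -0.42 14.02]
[[325.1922621    0.         278.94723491]
 [  0.         325.1922621  211.97451156]
 [  0.           0.           1.        ]] [412.26902089 288.48249021]
```

View pics/w3.png

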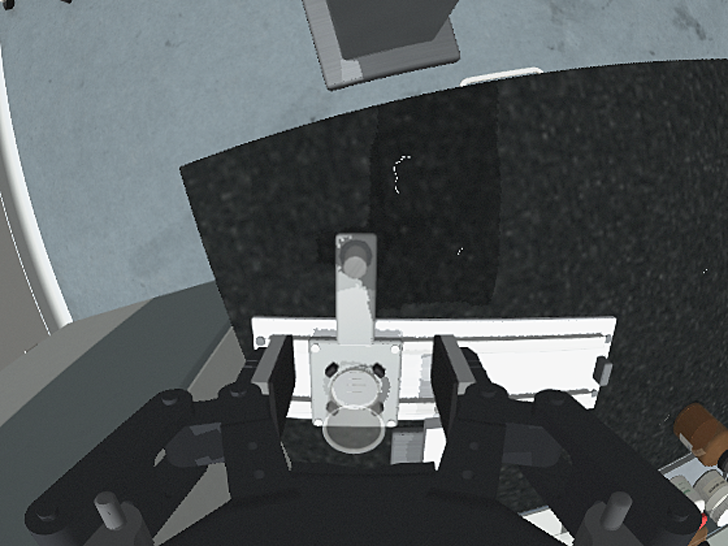

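The wrist view shows the knob top at (355,264) between the open jaws, with clear space on both sides. I'll check its position with the fisheye ray.

```bash
cat >> h.py <<'E'
def fray(c,u,v):
    K=c["mtx"];R,_=cv2.Rodrigues(np.array(c["rvec"],float));t=np.array(c["tvec"],float).ravel()
    a=np.array([(u-K[0,2])/K[0,0],(v-K[1,2])/K[1,1]]);r=np.hypot(*a)
    d=np.r_[a/r*np.sin(r),np.cos(r)] if r>0 else np.array([0,0,1.]);return -R.T@t,R.T@d
def fplane(c,u,v,z):
    o,d=fray(c,u,v);return o+d*(z-o[2])/d[2]
E
python3 - <<'E'
from h import *
w=robot.read_camera("wrist")
k=fplane(w,355.5/1.3,264.5/1.3,.064);b=fplane(w,353/1.3,429/1.3,.088);print(k,b,np.linalg.norm((k-b)[:2]))
to([(*k[:2],.1),(*k[:2],.058)])
E
```

```text
[ 0.42210394 -0.15486347  0.064     ] [ 0.52934973 -0.185619    0.088     ] 0.11156864290889462
t 2.5 pos [ 0.4245 -0.152   0.2002] w 0.606 F [ 0.1  0.6 -0.2]
turn [ 0.001 -0.002  0.051]
shift cm [ 0.16 -0.34 10.02]
shift cm [ 0.16 -0.34 14.22]
```

```bash
python3 -m handwheel '[[0,0,0.04,0.1,-0.35,4,60],[0,0,0.04,0.1,-0.35,9,60],[0,0,0.04,0.1,-0.35,12.5,60],[0,0,0.04,0.1,-0.35,14.2,60],[0,0,0.04,0.1,-0.35,14.2,50],[0,0,0.04,0.1,-0.35,14.2,35],[0,0,0.04,0.1,-0.35,14.2,20],[0,0,0.04,0.1,-0.35,14.2,10]]' 20
python3 -m handwheel '[[0,0,0,0,0,0,5],[0,0,0,0,0,0,5],[0,0,0,0,0,0,5],[0,0,0,0,0,0,5]]'
python3 - <<'E'
from h import *
h=np.array([.5481,-.1181])
k=robot.state()["tool_pos"][:2];a=np.radians(74.77);yv=np.array([np.cos(a),np.sin(a)])
s=(h-k)@yv;print("to go",s,(h-k)@[yv[1],-yv[0]]);to([(*(k+s*yv),robot.state()["tool_pos"][2])])
E
```

```text
time: 3.5
tool_pos: [0.423, -0.1566, 0.0592]
orientation: [[-0.965, 0.264, 0.002], [0.264, 0.965, 0.0], [-0.002, 0.001, -1.0]]
force: [-0.6, 0.9, 6.9]
width: 0.176
time: 4.0
tool_pos: [0.4229, -0.1566, 0.0591]
orientation: [[-0.965, 0.264, 0.002], [0.264, 0.965, 0.001], [-0.001, 0.001, -1.0]]
force: [-1.3, 1.7, 7.5]
width: 0.179
to go 0.070007677199562 0.11064788421347001
t 4.0 pos [ 0.4229 -0.1566  0.0591] w 0.179 F [-1.3  1.7  7.5]
turn [ 0.007  0.01  -0.009]
shift cm [0.01 7.   0.01]
```

```bash
python3 -m handwheel '[[0,0,0,0,0.7,0,5],[0,0,0,0,1.8,0,5],[0,0,0,0,3,0,5],[0,0,0,0,4.2,0,5],[0,0,0,0,5.4,0,5],[0,0,0,0,6.4,0,5],[0,0,0,0,7,0,5],[0,0,0,0,7,0,5]]'
python3 -m handwheel '[[0,0,0,0,0,0,5],[0,0,0,0,0,0,5]]'
python3 - <<'E'
from h import *
c=robot.read_camera("top");d=robot.read_camera("side");w=robot.read_camera("wrist")
im=[cv2.resize(x["color"][b[1]:b[3],b[0]:b[2],::-1],(400,300),interpolation=cv2.INTER_CUBIC) for x,b in((c,(360,185,440,245)),(d,(190,130,270,190)))]
ww=cv2.resize(w["color"][150:420,100:460,::-1],(400,300));cv2.imwrite("pics/m4.png",np.vstack([np.hstack(im),np.hstack([ww,ww*0])]))
to([])
E
```

```text
time: 5.0
tool_pos: [0.4419, -0.0887, 0.0592]
orientation: [[-0.965, 0.263, 0.002], [0.263, 0.965, 0.001], [-0.002, 0.001, -1.0]]
force: [1.5, 2.5, 4.5]
width: 0.181
time: 5.25
tool_pos: [0.4418, -0.0889, 0.0591]
orientation: [[-0.965, 0.264, 0.002], [0.264, 0.965, 0.001], [-0.002, 0.001, -1.0]]
force: [1.2, 1.4, 6.1]
width: 0.18
t 5.4 pos [ 0.4418 -0.0889  0.0591] w 0.176 F [0.8 2.2 5.9]
turn [ 0.009  0.015 -0.008]
```

View pics/m4.png

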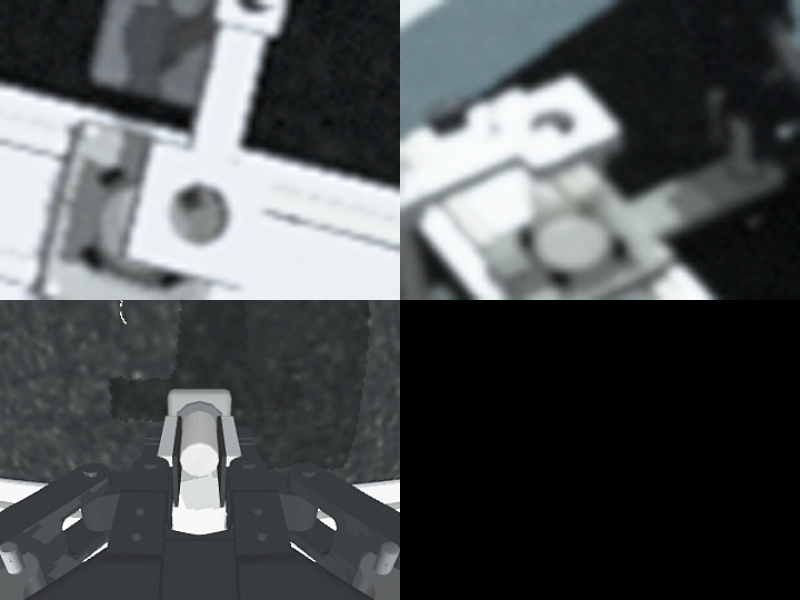

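The carriage followed. The top crop shows the hole at (200,213), and the side crop shows the beaker floor disc at (573,243) and the hole at (552,123). I'll fit these more precisely.

Run:
```python
from h import *
import pickle
T0=pickle.load(open("top0.pkl","rb"))
c=robot.read_camera("top");d=robot.read_camera("side")
a=np.radians(74.77);yv=np.array([np.cos(a),np.sin(a)]);xv=np.array([yv[1],-yv[0]])
def blob(cam,uv,thr,h=14,s=8):
    g=cam["color"].mean(2).astype(np.float32);u0,v0=int(uv[0])-h,int(uv[1])-h
    g=cv2.resize(g[v0:v0+2*h,u0:u0+2*h],None,fx=s,fy=s,interpolation=cv2.INTER_CUBIC)
    m=((g<thr)).astype(np.uint8);cs,_=cv2.findContours(m,cv2.RETR_LIST,cv2.CHAIN_APPROX_NONE)
    for k in cs:
        A=cv2.contourArea(k)/s/s
        if 20<A<400 and len(k)>20:
            e=cv2.fitEllipse(k);yield ((e[0][0]+.5)/s-.5+u0,(e[0][1]+.5)/s-.5+v0),np.array(e[1])/s,A
for n,cam,uv in(("top",c,(400,227.6)),("side",d,(220.4,154.6))):
  for thr in(170,190,210):
    for ctr,ax,A in blob(cam,uv,thr):
        p=onplane(cam,*ctr,.118)
        if A<250: print(n,thr,np.round(ctr,2),ax.round(1),round(A),p.round(4))
p=onplane(d,224.6,178.6,.032);print("floor disc side",p)
t=robot.state()["tool_pos"][:2];print("beaker from tcp",t+.110*xv,"along",)
for q in((.549,-.1195),):print("diff y hole-tcp",(np.array(q)-t)@yv)
```

```text
top 170 [389.09 238.93] [ 3.2 17.1] 30 [ 0.5252 -0.0976  0.118 ]
top 170 [399.69 227.21] [10.8 12.1] 102 [ 0.5484 -0.1196  0.118 ]
top 170 [387.43 216.68] [ 4.  22.1] 44 [ 0.5697 -0.096   0.118 ]
top 190 [389.2  238.79] [ 3.5 18.3] 34 [ 0.5255 -0.0979  0.118 ]
top 190 [399.57 227.28] [11.7 12.5] 114 [ 0.5483 -0.1193  0.118 ]
top 190 [387.57 217.67] [ 4.7 21.6] 49 [ 0.5677 -0.0962  0.118 ]
top 210 [389.43 238.67] [ 3.8 19.9] 39 [ 0.5257 -0.0983  0.118 ]
top 210 [399.5  227.31] [12.5 13. ] 128 [ 0.5482 -0.1192  0.118 ]
top 210 [377.41 201.37] [24.3 37.5] 63 [ 0.6008 -0.077   0.118 ]
side 190 [220.56 153.91] [4.4 8.8] 26 [ 0.5466 -0.1169  0.118 ]
side 210 [220.47 153.92] [5.1 9.5] 34 [ 0.5467 -0.1171  0.118 ]
floor disc side [ 0.54655637 -0.11623577  0.032     ]
beaker from tcp [ 0.54794829 -0.11781958] along
diff y hole-tcp -0.0013451207903222265
```

```bash
python3 -m handwheel '[[0,0,0,0,-0.06,0,5],[0,0,0,0,-0.12,0,5],[0,0,0,0,-0.12,0,5],[0,0,0,0,-0.12,0,5]]'
python3 -m handwheel '[[0,0,0,0,0,0,20],[0,0,0,0,0,0,35],[0,0,0,0,0,0,45],[0,0,0,0,0,-1,45],[0,0,0,0,0,-4,45],[0,0,0,-2,0,-8,50],[0,0,0,-4,0,-12,50],[0,0,0,-4,0,-12,50]]'
python3 -m handwheel '[[0,0,0,0,0,0,50]]'
python3 - <<'E'
from h import *
import pickle
for n in("wrist","top","side"):pickle.dump(robot.read_camera(n),open(n+"5.pkl","wb"))
w=pickle.load(open("wrist5.pkl","rb"));c=pickle.load(open("top5.pkl","rb"));d=pickle.load(open("side5.pkl","rb"))
I=lambda x,b,s:cv2.resize(x["color"][b[1]:b[3],b[0]:b[2],::-1],None,fx=s,fy=s,interpolation=cv2.INTER_CUBIC)
A=I(w,(160,170,400,420),2.4);B=np.vstack([I(c,(380,215,430,315),3),I(d,(195,130,275,190),2.5)[:, :150]]);B=cv2.resize(B,(200,600));cv2.imwrite("pics/m5.png",np.hstack([A,B]) if A.shape[0]==600 else A)
to([])
E
```

```text
time: 6.0
tool_pos: [0.4415, -0.0902, 0.0592]
orientation: [[-0.965, 0.264, 0.002], [0.264, 0.965, 0.001], [-0.002, 0.001, -1.0]]
force: [0.4, 2.4, 6.5]
width: 0.177
time: 7.0
tool_pos: [0.4815, -0.1015, 0.1816]
orientation: [[-0.964, 0.264, 0.006], [0.264, 0.964, -0.0], [-0.006, 0.001, -1.0]]
force: [-0.6, 0.7, -0.6]
width: 0.499
time: 7.12
tool_pos: [0.4784, -0.1008, 0.178]
orientation: [[-0.964, 0.264, -0.001], [0.264, 0.964, 0.0], [0.001, 0.0, -1.0]]
force: [-1.0, -0.5, -0.7]
width: 0.499
t 7.275 pos [ 0.478  -0.1007  0.1774] w 0.504 F [-0.5 -0.1 -0.8]
turn [-0.002 -0.013 -0.01 ]
```

View pics/m5.png

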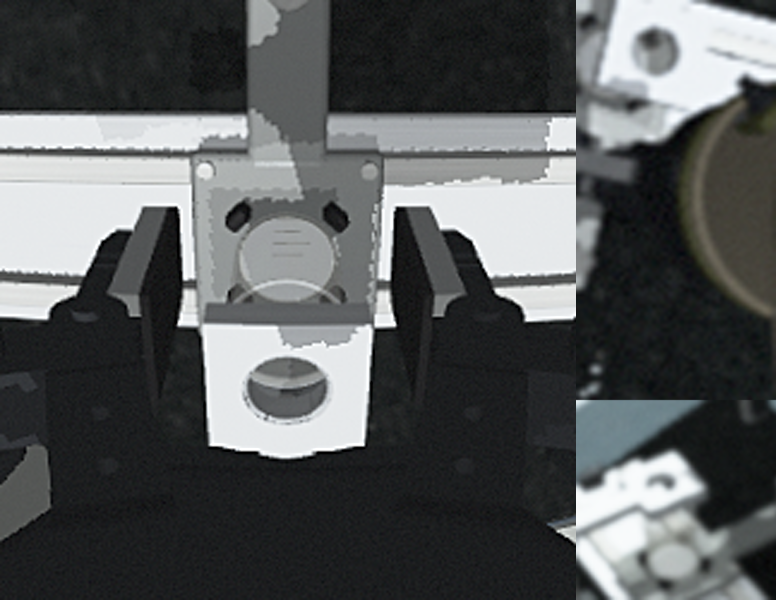

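The wrist view lines up nicely: hole (286,389), beaker floor disc (287,260), carriage screws (206,171) and (370,171), plate corners (205,323) and (373,323). I'll put numbers on it.

Run:
```python
from h import *
import pickle
w=pickle.load(open("wrist5.pkl","rb"))
a=np.radians(74.77);yv=np.array([np.cos(a),np.sin(a)]);xv=np.array([yv[1],-yv[0]])
f=lambda x,y:(160+(x+.5)/2.4-.5,170+(y+.5)/2.4-.5)
def pr(n,x,y,z):
    p=fplane(w,*f(x,y),z);print(n,p.round(4),"st-x,y",(p[:2]@xv).round(4),(p[:2]@yv).round(4))
pr("hole",286.5,389,.118);pr("disc",287.5,260,.031);pr("screwL",206,171,.03);pr("screwR",370,171,.03)
pr("pl",205,323,.118);pr("pr",373,323,.118);pr("cl",192,160,.03);pr("cr",383,160,.03)
S=pickle.load(open("side5.pkl","rb"));P=cloud(pickle.load(open("top0.pkl","rb")))
# rack/probe in side view: dark handle
g=S["color"].max(2);m=np.zeros(g.shape,np.uint8);m[180:225,355:395]=(g[180:225,355:395]<60);print(m.sum())
save(S,"s6.png",(330,175,440,285),5.4)
to([])
```

```text
hole [ 0.5477 -0.1188  0.118 ] st-x,y 0.5597 0.0292
disc [ 0.5505 -0.1191  0.031 ] st-x,y 0.5625 0.0297
screwL [ 0.5062 -0.139   0.03  ] st-x,y 0.5249 -0.0011
screwR [ 0.5227 -0.079   0.03  ] st-x,y 0.5251 0.0611
pl [ 0.519  -0.1347  0.118 ] st-x,y 0.5362 0.0064
pr [ 0.5316 -0.0891  0.118 ] st-x,y 0.5364 0.0537
cl [ 0.5005 -0.1428  0.03  ] st-x,y 0.5204 -0.0063
cr [ 0.5197 -0.0732  0.03  ] st-x,y 0.5207 0.0659
380
t 7.275 pos [ 0.478  -0.1007  0.1774] w 0.504 F [-0.5 -0.1 -0.8]
turn [-0.002 -0.013 -0.01 ]
```

View pics/s6.png

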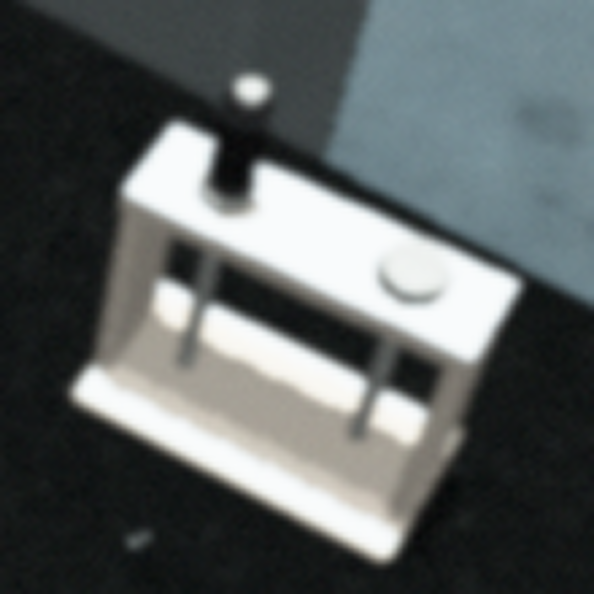

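Beaker and hole agree to about 0.5 mm along the slide (beaker and carriage 0.0297–0.0300, hole and plate 0.0292–0.0300). The side crop shows the probe upright, cap at (252,89), collar on the rack at (228,200), stirrer at (413,270). Next is the probe.

Run:
```python
from h import *
import pickle
T=pickle.load(open("top0.pkl","rb"));S=pickle.load(open("side5.pkl","rb"))
a=onplane(T,135+417.5/7-.5,235+214.5/7-.5,.187);b=onplane(S,330+252.5/5.4-.5,175+89.5/5.4-.5,.187);print(a,b)
to([(a[0],a[1]-.03,.27)])
```

```text
[0.47729607 0.27532121 0.187     ] [0.47688609 0.27762926 0.187     ]
t 7.275 pos [ 0.478  -0.1007  0.1774] w 0.504 F [-0.5 -0.1 -0.8]
turn [-0.002 -0.013 -0.01 ]
shift cm [ 9.23 33.35 -9.26]
```

```bash
python3 -m handwheel '[[0,0,0,0,0,-4,50],[0,0,0,1,3,-9.2,50],[0,0,0,2.5,9,-9.2,50],[0,0,0,4.2,15,-9.2,50],[0,0,0,5.8,21,-9.2,50],[0,0,0,7.5,27,-9.2,50],[0,0,0,9,32,-9.2,50],[0,0,0,9.2,33.4,-9.2,50]]'
python3 -m handwheel '[[0,0,0,0,0,0,50],[0,0,0,0,0,0,50]]'
python3 - <<'E'
from h import *
import pickle
w=robot.read_camera("wrist");pickle.dump(w,open("wrist6.pkl","wb"));save(w,"w6.png",(140,100,440,420),1.8)
to([(.4772,.2763,.27),(.4772,.2763,.155)])
E
```

```text
time: 8.28
tool_pos: [0.4768, 0.2491, 0.269]
orientation: [[-0.966, 0.259, -0.002], [0.259, 0.966, -0.001], [0.002, -0.001, -1.0]]
force: [-0.8, -0.3, -0.4]
width: 0.502
time: 8.52
tool_pos: [0.4789, 0.2435, 0.2702]
orientation: [[-0.964, 0.266, -0.0], [0.266, 0.964, -0.001], [-0.0, -0.001, -1.0]]
force: [0.3, -1.5, 0.3]
width: 0.501
t 8.575 pos [0.4789 0.2436 0.2704] w 0.501 F [0.2 0.3 0.4]
turn [-0.001  0.001 -0.029]
shift cm [1.04 3.11 0.04]
shift cm [ 1.04  3.11 11.54]
```

View pics/w6.png

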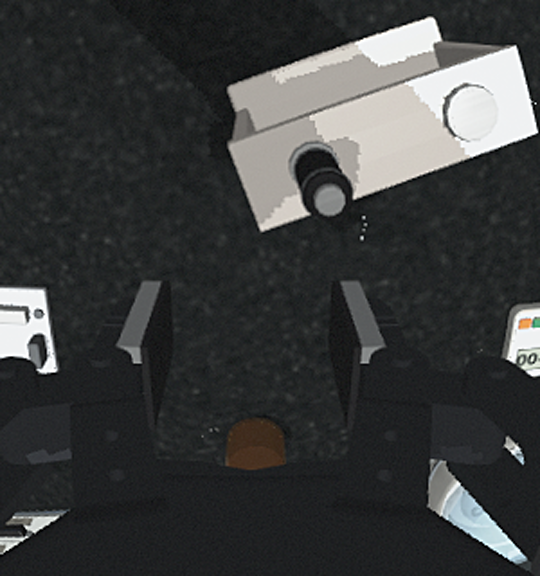

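The cap is at (330,199), ahead and to the right in the wrist view, with the stirrer at (470,111).

Run:
```python
from h import *
import pickle
w=pickle.load(open("wrist6.pkl","rb"));p=fplane(w,140+330/1.8,100+199.5/1.8,.187);print(p)
p=(p[:2]+[.4772,.2763])/2;to([(*p,.27),(*p,.155)])
```

```text
[0.47676068 0.2761952  0.187     ]
t 8.575 pos [0.4789 0.2436 0.2704] w 0.501 F [0.2 0.3 0.4]
turn [-0.001  0.001 -0.029]
shift cm [1.06 3.1  0.04]
shift cm [ 1.06  3.1  11.54]
```

```bash
python3 -m handwheel '[[0,0,0,0.5,1.5,0,50],[0,0,0,1.06,3.1,0,50],[0,0,0,1.06,3.1,0,50],[0,0,0,1.06,3.1,3,50],[0,0,0,1.06,3.1,6,50],[0,0,0,1.06,3.1,9,50],[0,0,0,1.06,3.1,11,50],[0,0,0,1.06,3.1,11.5,50]]'
python3 -m handwheel '[[0,0,0,0,0,0,50],[0,0,0,0,0,0,50],[0,0,0,0,0,0,40],[0,0,0,0,0,0,30],[0,0,0,0,0,0,24],[0,0,0,0,0,0,20],[0,0,0,0,0,0,15],[0,0,0,0,0,0,10]]' 50
python3 -m handwheel '[[0,0,0,0,0,0,10],[0,0,0,0,0,0,10],[0,0,0,0,0,0,10]]'
python3 - <<'E'
from h import *
to([(*robot.state()["tool_pos"][:2],.315)])
E
```

```text
time: 9.57
tool_pos: [0.4759, 0.2777, 0.1541]
orientation: [[-0.965, 0.264, -0.002], [0.264, 0.965, -0.002], [0.001, -0.002, -1.0]]
force: [-0.7, 0.3, 0.8]
width: 0.502
time: 10.58
tool_pos: [0.4764, 0.2777, 0.1555]
orientation: [[-0.964, 0.264, -0.0], [0.264, 0.964, -0.0], [0.0, -0.001, -1.0]]
force: [-2.3, -3.7, 5.6]
width: 0.222
time: 10.95
tool_pos: [0.4764, 0.2777, 0.1555]
orientation: [[-0.964, 0.265, -0.0], [0.265, 0.964, -0.0], [0.0, -0.001, -1.0]]
force: [-2.5, -3.6, 5.5]
width: 0.219
t 10.95 pos [0.4764 0.2777 0.1555] w 0.219 F [-2.5 -3.6  5.5]
turn [-0.004 -0.001 -0.014]
shift cm [ 0.000e+00 -1.000e-02 -1.595e+01]
```

```bash
python3 -m handwheel '[[0,0,0,0,0,-0.5,10],[0,0,0,0,0,-2,10],[0,0,0,0,0,-4.5,10],[0,0,0,0,0,-7.5,10],[0,0,0,0,0,-10.5,10],[0,0,0,0,0,-13.5,10],[0,0,0,0,0,-15.5,10],[0,0,0,0,0,-16,10]]'
python3 -m handwheel '[[0,0,0,0,0,0,10],[0,0,0,0,0,0,10]]'
python3 - <<'E'
from h import *
import pickle
c=robot.read_camera("side");w=robot.read_camera("wrist");t=robot.read_camera("top")
for n,x in(("side7",c),("wrist7",w),("top7",t)):pickle.dump(x,open(n+".pkl","wb"))
p=robot.state()["tool_pos"];print(proj(c,p),proj(c,p-[0,0,.145]))
u,v=proj(c,p-[0,0,.08]).astype(int)
A=cv2.resize(c["color"][v-50:v+50,u-40:u+40,::-1],(400,500),interpolation=cv2.INTER_CUBIC)
B=cv2.resize(w["color"][120:370,180:380,::-1],(400,500),interpolation=cv2.INTER_CUBIC)
print(u,v);cv2.imwrite("pics/m7.png",np.hstack([A,B]))
to([(.548,-.119,p[2])])
E
```

```text
time: 11.95
tool_pos: [0.4768, 0.2789, 0.3176]
orientation: [[-0.965, 0.264, 0.003], [0.264, 0.965, 0.003], [-0.002, 0.003, -1.0]]
force: [-0.1, -0.3, -1.2]
width: 0.222
time: 12.2
tool_pos: [0.4761, 0.2782, 0.3144]
orientation: [[-0.965, 0.264, -0.001], [0.264, 0.965, -0.001], [0.001, -0.001, -1.0]]
force: [-0.7, -0.9, -1.1]
width: 0.218
[388.31582346 142.72942241] [375.26233128 196.72758326]
380 174
t 12.35 pos [0.4762 0.2781 0.3147] w 0.216 F [ 0.3 -0.5 -0.1]
turn [-0.006 -0.005 -0.01 ]
shift cm [-1.741e+01 -3.641e+01  2.000e-02]
```

View pics/m7.png

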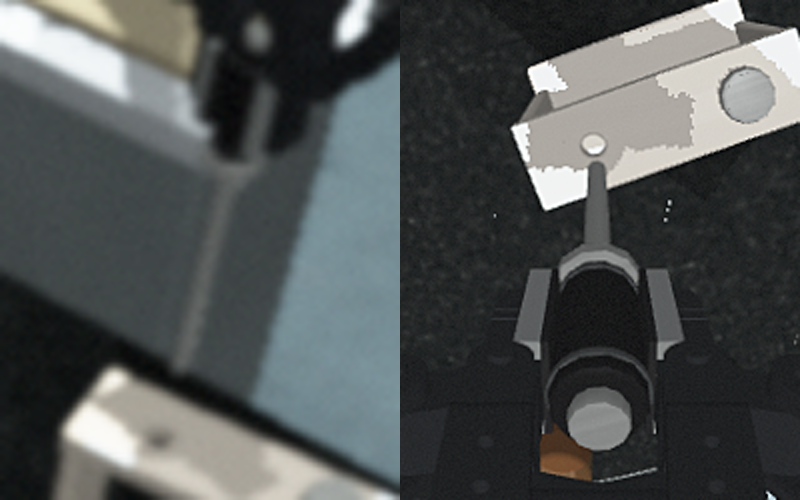

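The probe hangs clear of the rack: tip at (178,372) in the side half and (596,163) in the wrist half, cap at (600,418), stirrer undisturbed. I'll work out the tip offset and tilt.

Run:
```python
from h import *
import pickle
w=pickle.load(open("wrist7.pkl","rb"));c=pickle.load(open("side7.pkl","rb"));s=robot.state();p=s["tool_pos"]
f=lambda x,y:(180+(x-400)/2,120+y/2)
tz=p[2]-.1455
tip=fplane(w,*f(596,164),tz);ts=onplane(c,340+35.6-.5,124+74.4-.5,tz);cap=fplane(w,*f(600,420),tz+.177)
print("tcp",p,"tip wrist",tip,"side",ts,"cap",cap)
R=s["orientation"];print("tool frame tip-tcp mm",(R.T@(tip-p)*1000).round(1),(R.T@(cap-p)*1000).round(1))
```

```text
tcp [0.47620507 0.27814382 0.31466028] tip wrist [0.47562354 0.27830209 0.16916028] side [0.47886925 0.27944573 0.16916028] cap [0.47622129 0.27952436 0.34616028]
tool frame tip-tcp mm [5.000e-01 1.000e-01 1.455e+02] [  0.4   1.3 -31.5]
```

```bash
python3 -m handwheel '[[0,0,0,-1,-2,0,10],[0,0,0,-3,-6.3,0,10],[0,0,0,-5.3,-11,0,10],[0,0,0,-7.6,-16,0,10],[0,0,0,-10,-21,0,10],[0,0,0,-12.3,-25.8,0,10],[0,0,0,-14.4,-30,0,10],[0,0,0,-15.8,-33,0,10]]'
python3 -m handwheel '[[0,0,0,-0.9,-2,0,10],[0,0,0,-1.6,-3.4,0,10],[0,0,0,-1.6,-3.4,0,10],[0,0,0,-1.6,-3.4,0,10],[0,0,0,-1.6,-3.4,0,10]]'
python3 - <<'E'
from h import *
to([(.548,-.119,.3147)])
E
```

```text
time: 13.35
tool_pos: [0.5411, -0.0857, 0.3154]
orientation: [[-0.964, 0.267, 0.0], [0.267, 0.964, -0.0], [-0.0, -0.0, -1.0]]
force: [0.6, 0.0, -1.3]
width: 0.222
time: 13.98
tool_pos: [0.5482, -0.1177, 0.3152]
orientation: [[-0.965, 0.262, -0.0], [0.262, 0.965, 0.0], [0.0, 0.0, -1.0]]
force: [-0.1, -0.6, -0.3]
width: 0.222
t 13.975 pos [ 0.5482 -0.1177  0.3152] w 0.222 F [-0.1 -0.6 -0.3]
turn [ 0.003 -0.001  0.002]
shift cm [-0.02 -0.13  0.05]
```

```bash
python3 -m handwheel '[[0,0,0,0,-0.12,0.5,10],[0,0,0,0,-0.12,1.5,10],[0,0,0,0,-0.12,2.5,10],[0,0,0,0,-0.12,3.4,10],[0,0,0,0,-0.12,3.8,10],[0,0,0,0,-0.12,3.8,10],[0,0,0,0,-0.12,3.8,10]]'
python3 - <<'E'
from h import *
import pickle
c=robot.read_camera("side");w=robot.read_camera("wrist");t=robot.read_camera("top")
for n,x in(("side8",c),("wrist8",w),("top8",t)):pickle.dump(x,open(n+".pkl","wb"))
p=robot.state()["tool_pos"]
A=cv2.resize(c["color"][110:190,190:270,::-1],(400,400),interpolation=cv2.INTER_CUBIC)
B=cv2.resize(w["color"][150:250,230:330,::-1],(400,400),interpolation=cv2.INTER_CUBIC)
cv2.imwrite("pics/m8.png",np.hstack([A,B]));to([(.548,-.119,.2765)])
E
```

```text
time: 14.85
tool_pos: [0.548, -0.12, 0.2776]
orientation: [[-0.965, 0.264, 0.001], [0.264, 0.965, 0.0], [-0.001, 0.0, -1.0]]
force: [0.2, 0.2, -1.3]
width: 0.22
t 15.0 pos [ 0.5479 -0.12    0.2776] w 0.222 F [-0.7 -0.7 -0.5]
turn [ 0.002  0.004 -0.01 ]
shift cm [0.02 0.1  0.11]
```

View pics/m8.png

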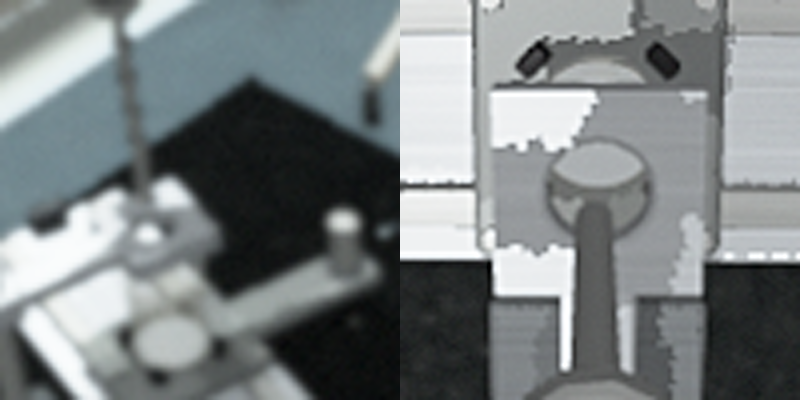

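Wrist half: hole centre (599,189), with the rod end at about (596,203). Side half: rod tip (143,196) just above the hole (150,230).

Run:
```python
from h import *
import pickle
w=pickle.load(open("wrist8.pkl","rb"));c=pickle.load(open("side8.pkl","rb"));s=robot.state();p=s["tool_pos"];R=s["orientation"];tz=p[2]-.1455
f=lambda x,y:(230+(x-399.5)/4-.5,150+(y+.5)/4-.5);g=lambda x,y:(190+(x+.5)/5-.5,110+(y+.5)/5-.5)
h=fplane(w,*f(599,189),.118)
L,Rr,U,D=[fplane(w,*f(*q),.118) for q in((547,189),(651,189),(599,139),(599,240))]
print("hole wrist",h,(L+Rr)/2,(U+D)/2,np.linalg.norm(L-Rr),np.linalg.norm(U-D))
for v in(198,202,206):
    t=fplane(w,*f(596,v),tz);print("tip",t, "hole-tip tool mm",(R.T@(h-t)*1000).round(1)[:2])
pr=lambda q:(q,)
# rod axis in plane z=.16 (u mid at v): camera nearly over; lateral offset only
hs=onplane(c,*g(150,230),.118);ts=onplane(c,*g(143,195),tz);print("side",hs,ts,(R.T@(hs-ts)*1000).round(1)[:2])
print("tcp",p)
```

```text
hole wrist [ 0.54713788 -0.118294    0.118     ] [ 0.54713085 -0.11829122  0.118     ] [ 0.54736121 -0.11835524  0.118     ] 0.02355827760345308 0.023598363593749228
tip [ 0.54549406 -0.11853731  0.13207625] hole-tip tool mm [-1.5  0.7]
tip [ 0.54635366 -0.11877436  0.13207625] hole-tip tool mm [-0.6  0.7]
tip [ 0.54721464 -0.11901179  0.13207625] hole-tip tool mm [0.3 0.7]
side [ 0.55260028 -0.11427184  0.118     ] [ 0.5465607  -0.12283655  0.13207625] [-3.6  9.9]
tcp [ 0.54794553 -0.12000776  0.27757625]
```

```bash
python3 -m handwheel '[[0,0,0,0,0.08,0,10],[0,0,0,0,0.08,0,10],[0,0,0,0,0.08,0,10]]'
python3 - <<'E'
from h import *
c=robot.read_camera("side");p=robot.state()["tool_pos"];print(p)
g=c["color"].mean(2)
for z in(.135,.145,.155,.165,.175):
    a=proj(c,(.5467,-.1171,z));b=proj(c,(p[0],p[1],z));v=int(round(a[1]));u0=int(a[0])
    r=g[v,u0-8:u0+9];print(z,a.round(1),b.round(1),u0-8,r.astype(int))
E
```

```text
time: 15.38
tool_pos: [0.548, -0.1192, 0.2773]
orientation: [[-0.965, 0.264, 0.0], [0.264, 0.965, 0.0], [-0.0, 0.0, -1.0]]
force: [0.7, 0.3, -0.9]
width: 0.218
[ 0.54801966 -0.11919255  0.27729737]
0.135 [219.7 148.7] [218.7 148.6] 211 [223 231 225 191 143 123 117 111 111 134 176 215 235 239 238 227 190]
0.145 [219.2 145.5] [218.2 145.5] 211 [ 47  45  45  37  28  45  71  89  95 110 142 178 199 191 149  95  50]
0.155 [218.7 142.4] [217.7 142.3] 210 [128 130 128 118 104  89  80  85  84  70  48  31  24  22  21  18  20]
0.165 [218.2 139.1] [217.2 139. ] 210 [131 132 131 130 128 123 115  99  90  73  53  36  23  24  22  23  22]
0.175 [217.6 135.8] [216.6 135.8] 209 [132 131 128 130 129 122 104  93  92  97 113 124 123 110  91  69  48]
```

I've now used all 12 picture views, so from here I'll check numerically, using the wrist depth to find the rod's axis.

```bash
cat > rod.py <<'E'
from h import *
def rod(zs,cams=("wrist","side","top")):
    s=robot.state();p=s["tool_pos"];print("tcp",p.round(4))
    for n in cams:
        w=robot.read_camera(n)
        if n=="wrist":
            K=w["mtx"];R,_=cv2.Rodrigues(np.array(w["rvec"],float));t=np.array(w["tvec"],float).ravel();D=w["depth"]
            v,u=np.mgrid[:420,:560];a=(u-K[0,2])/K[0,0];b=(v-K[1,2])/K[1,1];r=np.hypot(a,b)+1e-9;k=np.tan(r)/r
            P=(np.stack([a*k*D,b*k*D,D],-1)-t)@R;o=-R.T@t
        else: P=cloud(w);o=ray(w,0,0)[0]
        ok=(w["depth"]>0)&(np.hypot(P[...,0]-p[0],P[...,1]-p[1])<.011)
        for z in zs:
            q=P[ok&(abs(P[...,2]-z)<.006)]
            if len(q)<4: print(n,z,len(q));continue
            m=q[:,:2].mean(0);d=m-o[:2];d/=np.linalg.norm(d)
            print(n,z,len(q),"axis",(m+d*.004*.785).round(4),"spread",(q[:,:2].std(0)*1e3).round(1))
E
python3 - <<'E'
from rod import *
rod((.14,.15,.165,.18,.2,.22))
import pickle
w=robot.read_camera("wrist");g=w["color"].mean(2).astype(int)
print("col 278/279",g[186:216,278],g[186:216,279])
for v in(201,204,207,212,220):print(v,g[v,262:298])
E
```

```text
tcp [ 0.548  -0.1192  0.2773]
wrist 0.14 35 axis [ 0.5487 -0.1198] spread [1.1 2.3]
wrist 0.15 39 axis [ 0.5487 -0.1195] spread [1.1 2.3]
wrist 0.165 42 axis [ 0.5486 -0.1198] spread [0.8 2.2]
wrist 0.18 49 axis [ 0.5489 -0.1193] spread [1.1 2.1]
wrist 0.2 71 axis [ 0.5489 -0.1194] spread [1.  2.3]
wrist 0.22 89 axis [ 0.5489 -0.1192] spread [1.  2.1]
side 0.14 12 axis [ 0.5494 -0.119 ] spread [1.9 2.2]
side 0.15 12 axis [ 0.5486 -0.1189] spread [2.  1.5]
side 0.165 13 axis [ 0.5493 -0.1187] spread [1.7 1.7]
side 0.18 14 axis [ 0.5498 -0.1186] spread [1.7 1.9]
side 0.2 14 axis [ 0.5493 -0.1185] spread [1.9 1.9]
side 0.22 15 axis [ 0.5493 -0.1178] spread [2.  1.6]
top 0.14 8 axis [ 0.5482 -0.119 ] spread [2.1 1.2]
top 0.15 6 axis [ 0.5495 -0.1184] spread [2.1 0.8]
top 0.165 9 axis [ 0.5485 -0.1189] spread [2.2 1.6]
top 0.18 8 axis [ 0.5495 -0.1181] spread [2.  0.4]
top 0.2 8 axis [ 0.5499 -0.1182] spread [2.  0.5]
top 0.22 1
col 278/279 [164 180 176 176 176 176 176 177 178 179 170 135 109 109 101  93  92  94
  96  95  92  93  93  92  92  94  92  93  95  93] [165 181 176 176 175 176 176 178 178 179 171 135 108 114 102  90  93  95
  94  96  93  95  92  93  93  95  95  95  94  93]
201 [155 157 147 128 100 117 152 143 144 156 155 161 138 103  88  89  93  90
  92 110 130 132 130 131 130 131 131 131 103 105 127 144 153 154 154 152]
204 [152 153 153 143 134 107  92 119 147 156 159 130  89  84  90  90  96  94
  93  87  98 121 131 132 131 125 107  89 117 134 145 152 152 152 153 152]
207 [153 155 154 155 151 146 140 122 101  92 104  99  88  87  89  93  93  95
  93  90  87 101 107 101  94 102 123 139 145 154 154 155 153 153 154 155]
212 [150 152 152 143 233 255 217 129 227 252 247 169  67  83  93  93  92  95
  92  91  78 132 160 155 156 158 155 156 157 155 157 156 156 156 156 155]
220 [238 238 237 238 237 237 237 237 238 242 239 161  69  86  88  90  94  92
  91  90  83 102 141 156 153 151 151 151 152 150 151 151 152 152 152 147]
```

Rod is upright to about 0.3°. Averaged over the cameras, it sits about (+1.4, −0.6) mm from the hole centre. I'll correct that and then lower it.

```bash
python3 -m handwheel '[[0,0,0,0.13,0.03,0,10],[0,0,0,0.13,0.03,0,10],[0,0,0,0.13,0.03,0.5,10],[0,0,0,0.13,0.03,1.2,10],[0,0,0,0.13,0.03,2,10],[0,0,0,0.13,0.03,2.5,10],[0,0,0,0.13,0.03,2.5,10],[0,0,0,0.13,0.03,2.5,10]]'
python3 - <<'E'
from rod import *
rod((.135,.15,.17,.19))
w=robot.read_camera("wrist");g=w["color"].mean(2).astype(int);a=fplane(w,*(279,197),.118)
print(robot.state()["force"].round(1))
# measured hole edges + rod edges along the station-y line through the hole
for v in(195,198,201,204):print(v,g[v,260:300])
print("col",g[178:215,270],g[178:215,288])
E
```

```text
time: 16.62
tool_pos: [0.547, -0.1186, 0.2525]
orientation: [[-0.965, 0.264, 0.0], [0.264, 0.965, 0.0], [-0.0, 0.0, -1.0]]
force: [-0.5, -0.3, -0.5]
width: 0.219
tcp [ 0.547  -0.1186  0.2525]
wrist 0.135 42 axis [ 0.5476 -0.1189] spread [1.  2.2]
wrist 0.15 46 axis [ 0.5477 -0.1189] spread [1.  2.1]
wrist 0.17 62 axis [ 0.5478 -0.1188] spread [1.  2.3]
wrist 0.19 85 axis [ 0.5479 -0.1186] spread [1.  2.2]
side 0.135 12 axis [ 0.5479 -0.1186] spread [1.2 2. ]
side 0.15 14 axis [ 0.5481 -0.1185] spread [2.6 1.7]
side 0.17 11 axis [ 0.5483 -0.1181] spread [1.9 1.4]
side 0.19 15 axis [ 0.548 -0.118] spread [2.6 1.4]
top 0.135 9 axis [ 0.5481 -0.1182] spread [2.3 1.2]
top 0.15 8 axis [ 0.5477 -0.1176] spread [1.9 0.7]
top 0.17 9 axis [ 0.5482 -0.1175] spread [2.1 0.8]
top 0.19 3
[-0.3 -0.4 -0.5]
195 [147 145 145 147 146 142 196 187 120 117 136 155 170 176 175 174 174 173
 172 173 176 174 175 175 160 152 128 118 132 146 148 149 146 147 147 149
 147 147 148 147]
198 [153 154 154 153 152 138 127 152 174 177 174 171 172 173 171 173 173 175
 176 175 171 173 172 173 171 171 174 176 172 146 122 139 150 153 151 152
 152 150 153 151]
201 [149 151 154 140 120 111 109 105 105 122 142 160 174 180 170 132  91  81
  84  79  93 137 172 180 177 162 141 120 108 107 113 119 123 141 151 149
 149 148 149 151]
204 [151 155 143 133  99  62  94 110 110 108 108 112 111  97  81  87  88  88
  94  94  89  85  90 104 112 110 111 112 112 118 104  70 106 133 145 153
 151 149 152 150]
col [ 84 194 248 238 236 237 238 239 240 241 246 218 171 223 191 142 119 136
 172 175 174 175 174 142 106 107 108 107 104 131 151 148 147 148 148 149
 131] [ 94 124 153 150 147 149 150 150 148 148 152 152 151 151 154 153 148 132
 119 143 172 176 143 108 110 112 112 120 128 127 127 124 127 126 121 107
  92]
```

Row 204: hole edges at 264.5 and 291, rod 273–283, so it's centred. No contact force either. Lowering the rest.

```bash
python3 -m handwheel '[[0,0,0,0,0,0.5,10],[0,0,0,0,0,1.3,10],[0,0,0,0,0,2.2,10],[0,0,0,0,0,3.1,10],[0,0,0,0,0,4,10],[0,0,0,0,0,4.9,10],[0,0,0,0,0,5.6,10],[0,0,0,0,0,6,10]]'
python3 -m handwheel '[[0,0,0,0,0,0,10],[0,0,0,0,0,0,10],[0,0,0,0,0,0,10],[0,0,0,0,0,0,10]]'
python3 - <<'E'
from rod import *
rod((.06,.075,.098,.128,.14,.15))
print(robot.state()["force"].round(1))
w=robot.read_camera("wrist");g=w["color"].mean(2).astype(int)
h=lambda u,v:fplane(w,u,v,.118)
K=w["mtx"]
# where the hole (0.5477,-0.1188) appears: nearest pixel by grid inversion
v,u=np.mgrid[150:300,230:330];P=np.array([[h(a,b)[:2] for a in range(230,330)] for b in range(150,300)])
i=np.hypot(P[...,0]-.5477,P[...,1]+.1188).argmin();uu,vv=u.ravel()[i],v.ravel()[i];print(uu,vv)
for r in range(vv-12,vv+10,3):print(r,g[r,uu-22:uu+23])
E
```

```text
time: 17.82
tool_pos: [0.5468, -0.1185, 0.1918]
orientation: [[-0.965, 0.264, -0.0], [0.264, 0.965, 0.0], [0.0, -0.0, -1.0]]
force: [-0.4, -0.2, -0.4]
width: 0.22
time: 18.32
tool_pos: [0.547, -0.1185, 0.1925]
orientation: [[-0.965, 0.264, 0.0], [0.264, 0.965, 0.0], [-0.0, 0.0, -1.0]]
force: [-0.6, 0.3, -0.6]
width: 0.222
tcp [ 0.547  -0.1185  0.1925]
wrist 0.06 0
wrist 0.075 0
wrist 0.098 53 axis [ 0.5477 -0.1186] spread [1.  2.1]
wrist 0.128 81 axis [ 0.5479 -0.1185] spread [1.1 2.2]
wrist 0.14 65 axis [ 0.5477 -0.1185] spread [0.9 2. ]
wrist 0.15 1
side 0.06 0
side 0.075 8 axis [ 0.5477 -0.1175] spread [2.1 1.1]
side 0.098 0
side 0.128 12 axis [ 0.5477 -0.1177] spread [2.5 1.9]
side 0.14 13 axis [ 0.5479 -0.1183] spread [1.9 1.6]
side 0.15 11 axis [ 0.5478 -0.1185] spread [1.9 1.9]
top 0.06 0
top 0.075 0
top 0.098 7 axis [ 0.5476 -0.1179] spread [2.7 0.7]
top 0.128 1
top 0.14 0
top 0.15 0
[ 0.5  1.1 -0.4]
277 232
220 [149 149 148 150 149 151 150 137 119 115 106 105 107 104 100 100 111 114
  91  77  84  85  88  88  87  91  84  81  90 112 110 104 106 107 109 108
 109 114 129 148 150
[... 633 characters left out ...]
3 141 142 143 143 147 121
  82  80  86  84  88  86  87  89  88  84  76  99 121 122 122 119 122 122
 122 123 123 101  81 117 130 138 150]
235 [147 149 145 137 133 111  83  94 118 141 145 141 141 141 141 143 149 114
  70  82  85  86  87  89  90  88  88  83  79  87 114 123 122 121 121 123
 125 117  96  83  98 122 126 141 148]
238 [143 143 146 141 132 129 107  87  90  87 110 135 142 144 143 144 149 117
  72  83  86  86  89  89  90  89  87  86  77  81 114 122 119 120 120 109
  92  90  83  99 125 130 134 141 144]
241 [148 148 149 148 143 135 138 130 103  88  90  90  91  94 112 122 108  83
  74  80  82  84  87  86  91  87  92  89  82  79 126 128  99  89  91  90
  87  95 121 133 133 142 148 146 147]
```

Row 232: hole edges at offsets 5 and 40 (middle 22.5), rod 17–29 (middle 23). It is centred, with no contact force and the tip at about z = 0.047. Handing in.

```bash
python3 -c "
from cell import robot
print(robot.finish_job())"
```

```text
the job is handed in; nothing more can be done
None
```

I finished the job and handed it in at about 18.5 s of the 64 s allowed; the hand-in reports no verdict.

- **Carriage:** I gripped it only by its knob and slid it 70 mm toward +y, then 1.2 mm back. The wrist view showed beaker and hole agreeing to about 0.5 mm along the slide before I let go.
- **Probe:** I gripped it by the handle at 50 N, lifted it out of the rack and lowered it upright through the hole. It is still held.

**Last checks:**
- **Centring:** The wrist image shows the rod within about 0.5 mm of the hole's centre across the hole, along the slide. In the other direction it measured within about 1 mm.
- **Tilt:** The rod was upright to about 0.3°.
- **Contact:** Force readings stayed within noise (about 1 N) throughout the lowering.
- **Tip height:** It works out to about 47 mm above the bench, 14 mm above the beaker floor and in its lower half. I calculated this from the grip height, because no camera could see the tip inside the glass.

**Disagreements and gaps:**
- The three cameras differed by about 2 mm on the hole's position. I used the average, weighing the close wrist view most.
- I had used all 12 picture views before lowering the probe, so the final checks were numerical only. I did not check the carriage or the other objects again after the lowering.

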